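# Close a loaded vial block over its hidden locating pin

## Robot

A 6-joint arm with a two-finger parallel gripper is mounted at the origin on the work surface; the furniture and walls round the work are solid. World frame = base frame: x ahead of the robot, y to its left, z up, the work surface at z = 0. Lengths are in m, angles in rad, forces in N, time in s.
With the tool pointing down it reaches from about 0.35 to 0.975 m from the base axis. Payload 4.9 kg.
Tool frame: the origin (TCP) lies on the mounting face of the last link; the fingertips stand 173 mm ahead of it and the grasp point (between the pads) lies ctrl.pinch_z ahead of it (ctrl.pinch_z is the distance from the TCP to the grasp point, in m); z points along the fingers, y is the line along which they close (so a half turn about z gives the same grasp; the last joint's range is limited). The gripper opens to 85 mm and grips with 20 to 120 N. Pads are 22 mm wide; open, the fingers measure 114 mm over their backs; the gripper's body (76 mm by 85 mm) begins 54 mm behind the grasp point. The pads swing forward as they close: fully open they stand 13 mm farther back than shut.
Start: joints at [-0.119, 0.053, 1.613, -0, 1.476, -0.119], TCP at [0.625, 0, 0.405] pointing down, gripper open.
Joint ranges: [-3.01, 3.01], [-1.01, 2.22], [0.06, 2.58], [-1.02, 4.17], [0.09, 2.62], [-3.14, 3.14]. Speed limits (rad/s): [2.57, 2.57, 3.14, 3.14, 3.14, 3.14].

## Interface

Orientations are given as a rotation vector (axis times angle).
In Python, from station import telemetry, eyes, ctrl gives the robot as it stands.
- The arm moves only by the tool apply_moves, never from a script. Its argument "plan" is a list of rows, each a list of 5 numbers: the finger opening in m, from 0 to 0.0854, then the shift along the tool's x, y, z in m, then the turn about the tool's z in rad. In form: [[jaw, x, y, z, roll], ...]. A call has 1 to 12 rows; each row is the pose to reach, as a shift and turn from the pose commanded when the call began, along the tool's axes at that moment; what a row does not reach only later rows make up. A row lasts 1/12 s, in which the tool goes at most 41.7 mm and 7.16 degrees, less where a joint would pass 70% of its speed; a pose out of reach is approached as far as the arm can. A call with a gripper value outside its range is refused whole. The fingers move at their own pace and stop on an object; "newtons" is the grip in N (left out, the last holds). Time passes only in rows, so rows that repeat a pose let the fingers close. It gives the time, the measured TCP pose, the force, the opening and the grip force at its end, in the units of the state.
- telemetry.get_obs(): the state, without advancing time (a new reading comes with each control period).
- eyes.get_image(name): name is "scene" or "side" or "wrist"; returns a dict with "img" (400x640x3 uint8, blue, green, red), "range_z" (400x640 float32, m along the optical axis (not along the pixel's ray), 0 where there is no reading), "K" (3x3 intrinsics, pixels), "pose" (4x4, takes a point from camera to world coordinates); the wrist camera has in their place "hand_eye" (4x4, takes a point from camera to tool coordinates, whose origin is the TCP and whose axes are the flange's). Camera axes: x right, y down, z forward; pixel columns grow to the right and rows downward; lengths in m; the calibration is good to about 2 mm. A picture is of the moment at which its call begins: read the wrist's pose just before it.
- ctrl.finish_job(): hands the job in; it is judged then, once.
Trained networks look in a picture, given as the dict that the camera call returned (one of the last four; its "shot" number tells which), for a name from the list of things; names that differ only in an ending like _2 or _b are one class to them, and where a whole thing is asked for, a point or a joint stands for the part that bears it (a point fixed in the world has none). Each returns a list of dicts, best first, with "confidence" (0 to 1); they miss things now and then, are a little off and sometimes report something else, mostly with a low value. They report only what shows in the picture. A call takes as long as a camera call.
- eyes.search_frame(thing, picture): "box" ([left, top, right, bottom] in pixels, round what is visible of it).
- eyes.outline_of(thing, picture): "region" (400x640 bool, what is visible of it) and "box" ([left, top, right, bottom] in pixels, round what is visible of it).
- eyes.tip_of(thing, picture): "point" ([column, row] in pixels: a listed point, or the origin of a listed thing).
The state is a dict: "t": time; "q": joint angles; "dq": joint speeds; "effort": joint torques, N m; "tool_pos": TCP position; "tool_rot": TCP orientation; "contact_force": force on the tool from outside, world axes, zero at the start; "wrist_torque": the same for the moment, N m; "opening": finger opening in m; "grip_force": force on a finger pad.
Only numpy, scipy, OpenCV 4.12 (cv2) and the standard library are available. Lean on these libraries where they do the work, as an engineer would, in place of code of your own. Each camera call takes 0.05 s, during which the arm holds its last target. There are 200 camera calls.

## Task

The vial block is loaded: close it up. Pick up the grey cover by the rib on its top, set it lengthwise between the block's two side cheeks, and slide it along until the pocket in its underside finds the locating pin and the cover drops on; then press it straight down against the sprung bars until it is fully home, and finish while still holding it pressed down. Do not let go at the end, and leave the other things on the bench where they are.

Things in the scene. Friction and masses are not known exactly. Their poses are not given: they have to be found in the camera images.
- clamp_base: Aluminium vial block, fixed to the bench, 150 (x) x 102 (y) mm, loaded with eight capped vials. Origin: centre of its underside, on the bench; z up, x along its length. Heights above the origin: block top 36 mm, vial caps 42, side cheeks 68. The two cheeks run along x, 130 mm long, 8 mm thick, inner faces at y = +-43 mm; both ends are open.
- pin_slot (a point): Point on the block's axis, 58 mm above its origin, level with the tip of the locating pin: one fixed upright steel pin, 10 mm diameter, tip slightly tapered. The pin is NOT at this point but somewhere on the line y = 0 from 12 mm before to 12 mm beyond it along the block's x; its place is not measured. It is visible until the cover goes over it.
- ledge_level (a point): Point on the block's axis, 44 mm above its origin: the height of the hard ledges on which the underside of the closed cover rests. Axes as the block's. Height of cover_mid above the block's origin: 85 mm riding on the pin tip, 76 mm dropped on and resting on the spring bars, 71 mm fully home.
- cover_mid (a point): Centre (half-way up) of the loose grey cover, 110 (x) x 80 (y) x 54 mm, about 0.25 kg, lying right way up on the bench; 27 mm above its underside, z up, x along its length. Body 20 mm thick; a central grip rib on it runs along x, 54 mm long, 16 mm thick in y, 34 mm high: top 27 mm above this point, foot (flat top of the body) 7 mm below it. Half a turn makes no difference.
- cover_pocket (a point): Mouth of the blind pin pocket in the cover's underside, 27 mm below cover_mid; axes as the cover's. Pocket 15 mm in x, 18 mm in y, 16 mm deep. A flat face 30 mm wide runs from it along the whole underside, so the cover rides on the pin tip until the pocket is over it. Between the cheeks the cover has 3 mm of play on each side.
- lift_bars (a joint): Two steel spring bars inside the block's ledges, moving together: 0 when up (tops 49 mm above the block's origin), grows as they are pressed down, 0.005 m when the cover is fully home on the ledges. They push up with about 4.5 N when up and 10.5 N at 0.005 m, and lift the cover again when it is let go.
- small_tube_mid (a point): Bystander: small screw-cap tube standing upright, 22 mm diameter, 71 mm high; point at its centre.
- slide_case_mid (a point): Bystander: flat dark slide box, 88 x 145 x 28 mm, lying behind the work; point at its centre.
- dish_mid (a point): Bystander: closed round petri dish, 59 mm diameter, 15 mm high; point at its centre.

How it is judged:
By the outcome, as a careful person would: the job done as asked, in the order asked, and still so for the second after the job is handed in, while the arm keeps its last pose, push and grip.
It also fails if it takes over 48 s, if anything falls off the work surface, if the arm or the gripper's body presses on something with over 40 N, if the wrist force passes 120 N, or if a joint passes its speed limit or range.

## Working session

There is one attempt and no reset: what is moved stays moved. The work goes in short steps, Python scripts to look and compute and a tool call to move; the robot and the scene stay as the last step left them, time stands still between calls to the robot, and variables do not carry over. Pictures are saved under pics/ and viewed, at most 10 in all, crops included, and the job is handed in when it is done.

Besides the shell and the picture viewer there is one more tool, called after ">>>" as a command line: name --pt "numbers of a row" for each row, then --argument value for the rest. apply_moves: Moves the arm, as the interface text tells. Its arguments: {"type":"object","properties":{"plan":{"type":"array","items":{"type":"array","items":{"type":"number"}}},"newtons":{"type":"number"}},"required":["plan"]}

```bash
mkdir -p pics; ls; cat > h.py <<'E'
import numpy as np, cv2
from station import telemetry, eyes, ctrl
from scipy.spatial.transform import Rotation as R
def T_tool(o):
    T=np.eye(4);T[:3,:3]=R.from_rotvec(o["tool_rot"]).as_matrix();T[:3,3]=o["tool_pos"];return T
def grab(n):
    o=telemetry.get_obs();p=eyes.get_image(n)
    P=T_tool(o)@p["hand_eye"] if n=="wrist" else p["pose"]
    return p,np.array(P)
def cloud(p,P):
    z=p["range_z"];v,u=np.mgrid[:400,:640];K=p["K"]
    c=np.stack([(u-K[0,2])/K[0,0]*z,(v-K[1,2])/K[1,1]*z,z],-1)
    w=c@P[:3,:3].T+P[:3,3];w[z<=0]=np.nan;return w
E
python3 - <<'E'
from h import *
o=telemetry.get_obs();print(o["t"],o["tool_pos"],o["tool_rot"],o["contact_force"],o["opening"],ctrl.pinch_z)
ims=[]
for n in ["scene","side"]:
    p,P=grab(n);w=cloud(p,P);ims.append(p["img"]);print(n,P[:3,3].round(3))
    for t in ["clamp_base","cover_mid","small_tube_mid","slide_case_mid","dish_mid"]:
        r=eyes.outline_of(t,p)
        if r:
            m=r[0]["region"];q=w[m];q=q[~np.isnan(q[:,0])]
            print(t,round(r[0]["confidence"],2),r[0]["box"],np.median(q,0).round(3),np.percentile(q,2,axis=0).round(3),np.percentile(q,98,axis=0).round(3))
            if t in("clamp_base","cover_mid"):
                zt=np.percentile(q[:,2],99);k=q[q[:,2]>zt-.006];print("  top",zt.round(3),k.mean(0).round(3),cv2.minAreaRect((k[:,:2]*1000).astype(np.float32)))
cv2.imwrite("pics/a.png",cv2.resize(np.vstack(ims),(480*1,600)) )
E
```

```text
pics
0.0 [6.24723705e-01 3.17212214e-05 4.03467331e-01] [-2.22029448e+00 -2.22028780e+00  1.99265538e-03] [-0.41910832 -0.00127256 -0.36382673] 0.08515069972474927 0.1547
scene [-0.22  -0.697  0.595]
clamp_base 0.92 [196.1, 165.9, 257.5, 218.0] [0.584 0.101 0.036] [0.532 0.049 0.002] [0.689 0.166 0.068]
  top 0.068 [0.606 0.109 0.066] ((612.57568359375, 113.67332458496094), (127.66160583496094, 104.18702697753906), 15.573887825012207)
cover_mid 0.78 [298.1, 231.6, 337.8, 276.0] [ 0.488 -0.239  0.019] [ 0.445 -0.284  0.001] [ 0.563 -0.185  0.054]
  top 0.054 [ 0.504 -0.232  0.052] ((507.0299987792969, -230.56455993652344), (53.3718376159668, 16.168867111206055), 26.157094955444336)
small_tube_mid 0.58 [225.0, 222.7, 236.6, 255.2] [ 0.429 -0.065  0.043] [ 0.424 -0.07   0.005] [ 0.44  -0.053  0.071]
slide_case_mid 0.78 [321.4, 177.1, 387.1, 215.7] [ 0.763 -0.173  0.026] [ 0.73  -0.238  0.   ] [ 0.825 -0.09   0.029]
dish_mid 0.78 [383.7, 293.1, 419.4, 317.0] [ 0.459 -0.433  0.014] [ 0.432 -0.461  0.002] [ 0.488 -0.408  0.016]
side [ 0.361 -1.187  0.51 ]
clamp_base 0.89 [282.1, 167.3, 337.1, 201.5] [0.605 0.074 0.037] [0.54  0.047 0.   ] [0.692 0.167 0.067]
  top 0.067 [0.612 0.107 0.065] ((618.2909545898438, 111.62164306640625), (128.1059112548828, 107.27830505371094), 14.27914810180664)
cover_mid 0.55 [270.3, 222.2, 322.2, 255.8] [ 0.508 -0.245  0.019] [ 0.45  -0.287 -0.001] [ 0.572 -0.195  0.053]
  top 0.053 [ 0.51  -0.235  0.051] ((510.1473388671875, -232.2154083251953), (50.650028228759766, 18.078542709350586), 32.76936721801758)
small_tube_mid 0.56 [256.3, 193.7, 261.3, 219.0] [ 0.437 -0.067  0.04 ] [ 0.427 -0.072  0.003] [ 0.447 -0.004  0.07 ]
slide_case_mid 0.91 [371.4, 204.6, 409.4, 236.6] [ 0.779 -0.197  0.025] [ 0.735 -0.241  0.   ] [ 0.828 -0.098  0.028]
dish_mid 0.85 [273.6, 275.3, 297.4, 301.8] [ 0.463 -0.447  0.013] [ 0.438 -0.466  0.001] [ 0.488 -0.413  0.015]
```

>>> apply_moves --pt "0.085 0.04 0 0 0.12" --pt "0.085 0.08 0 0 0.24" --pt "0.085 0.11 -0.01 0 0.36" --pt "0.085 0.11 -0.01 0 0.48" --pt "0.085 0.11 -0.01 0 0.6" --pt "0.085 0.11 -0.01 0 0.72" --pt "0.085 0.11 -0.01 0 0.84" --pt "0.085 0.11 -0.01 0 0.96" --pt "0.085 0.11 -0.01 0 1.08" --pt "0.085 0.11 -0.01 0 1.2" --pt "0.085 0.11 -0.01 0 1.3" --pt "0.085 0.11 -0.01 0 1.3"

```text
t: 1.6
tool_pos: [0.615, 0.11, 0.4047]
tool_rot: [3.113, 0.422, 0.0]
contact_force: [-0.9, 1.1, -0.5]
opening: 0.0845
grip_force: 0.0
```

```bash
python3 - <<'E'
from h import *
p,P=grab("wrist");o=telemetry.get_obs();print(o["tool_pos"],o["t"],p["hand_eye"].round(3))
w=cloud(p,P);np.save("w1.npy",w);np.save("P1.npy",P);np.save("K.npy",p["K"])
print("pin_slot",[(r["point"],round(r["confidence"],2)) for r in eyes.tip_of("pin_slot",p)][:2])
r=eyes.outline_of("clamp_base",p)
if r:
    q=w[r[0]["region"]];q=q[~np.isnan(q[:,0])]
    k=q[(q[:,2]>.062)&(q[:,2]<.072)];print(len(k),cv2.minAreaRect((k[:,:2]*1000).astype(np.float32)), k[:,2].mean())
    k=q[(q[:,2]>.03)&(q[:,2]<.072)];print(len(k),cv2.minAreaRect((k[:,:2]*1000).astype(np.float32)))
cv2.imwrite("pics/b.png",p["img"])
E
```

```text
[0.61497511 0.11000395 0.40474115] 1.65 [[-0.    -0.958 -0.287  0.074]
 [ 1.    -0.     0.     0.001]
 [-0.    -0.287  0.958  0.031]
 [ 0.     0.     0.     1.   ]]
pin_slot [([315.4, 178.2], 0.57)]
2462 ((618.3445434570312, 114.83194732666016), (127.4680404663086, 102.39754486083984), 15.24698543548584) 0.06760628285971679
16485 ((618.2509765625, 114.93199157714844), (149.25111389160156, 102.27225494384766), 15.029257774353027)
```

View pics/b.png

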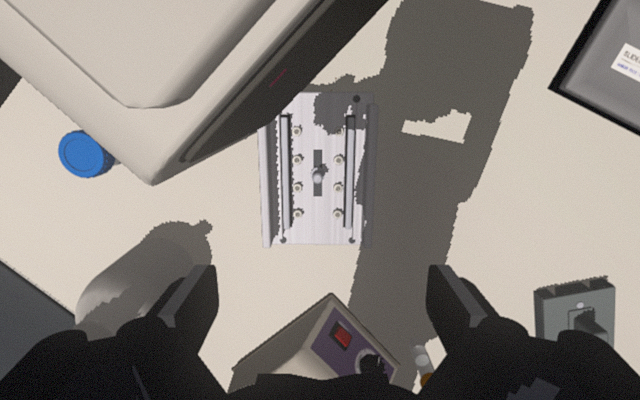

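View pics/a.png

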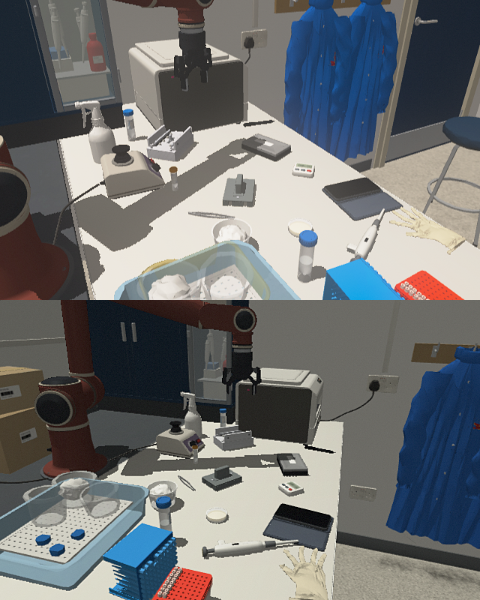

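The wrist view shows the block at columns 262–375, rows 92–247, with the pin at about (318,175). A tall white machine stands at the upper left, close to it, and the stirrer is at the bottom. Next I measure the pin and the clearances in the block frame.

```bash
python3 - <<'E'
from h import *
w=np.load("w1.npy");th=np.deg2rad(15.1);c=np.array([.6183,.1149])
A=np.array([[np.cos(th),np.sin(th)],[-np.sin(th),np.cos(th)]])
def blk(w):
    b=w.reshape(-1,3).copy();b[:,:2]=(b[:,:2]-c)@A.T;return b[~np.isnan(b[:,0])]
b=blk(w)
k=b[(abs(b[:,0])<.035)&(abs(b[:,1])<.012)&(b[:,2]>.046)&(b[:,2]<.066)];print("pin",len(k),k.mean(0).round(4),k.min(0).round(4),k.max(0).round(4))
t=k[k[:,2]>.0565];print("tip",len(t),t.mean(0).round(4),np.ptp(t,axis=0).round(4) if len(t) else 0)
# cheeks
for s in(1,-1):
    k=b[(b[:,1]*s>.035)&(b[:,1]*s<.056)&(b[:,2]>.064)&(b[:,2]<.072)&(abs(b[:,0])<.07)];print("cheek",np.percentile(k[:,:2],[2,50,98],axis=0).round(4).tolist(),np.polyfit(k[:,0],k[:,1],1).round(4))
B=[b]
for n in("scene","side"):
    p,P=grab(n);B.append(blk(cloud(p,P)))
b=np.vstack(B);b=b[(b[:,2]<.6)]
xs=np.arange(-.30,.30,.03);ys=np.arange(-.3,.25,.03)
# exclude gripper: within 0.09 of axis above .15
g=(np.hypot(b[:,0],b[:,1])<.11)&(b[:,2]>.17);b=b[~g]
print("cols y mm",(ys*1000+15).round().astype(int).tolist())
for x in xs[::-1]:
    row=[]
    for y in ys:
        m=(b[:,0]>=x)&(b[:,0]<x+.03)&(b[:,1]>=y)&(b[:,1]<y+.03);row.append(int(np.percentile(b[m,2],98)*1000) if m.sum()>3 else -99)
    print(round((x+.015)*1000),row)
E
```

```text
pin 115 [ 0.0001 -0.0001  0.0562] [-0.0053 -0.0049  0.0462] [0.0041 0.0044 0.0594]
tip 80 [-0.0007 -0.0001  0.0578] [0.0084 0.0091 0.0028]
cheek [[-0.0615, 0.0428], [-0.0044, 0.0464], [0.044, 0.0507]] [-0.0054  0.0464]
cheek [[-0.0612, -0.0508], [0.0049, -0.0467], [0.0622, -0.043]] [-0.0025 -0.0467]
cols y mm [-285, -255, -225, -195, -165, -135, -105, -75, -45, -15, 15, 45, 75, 105, 135, 165, 195, 225, 255]
285 [1, 13, 13, 230, 248, 263, 279, 280, 282, 282, 281, 282, 281, 282, 280, 280, 280, 282, 281]
255 [1, 2, 13, 221, 257, 278, 281, 281, 281, 281, 282, 281, 281, 280, 280, 280, 281, 280, 278]
225 [1, 1, 2, 2, 249, 270, 280, 281, 282, 282, 281, 281, 280, 280, 280, 279, 279, 263, 255]
195 [1, 0, 0, 1, 0, 248, 274, 280, 281, 282, 281, 281, 280, 280, 280, 280, 258, 256, 1]
165 [29, 28, 1, 1, 1, 1, 241, 272, 280, 281, 281, 281, 281, 280, 280, 278, 249, 0, 0]
135 [29, 29, 1, 1, 1, 1, 1, 211, 270, 280, 281, 280, 280, 279, 276, 236, 2, 1, 588]
105 [29, 29, 28, 1, 1, 1, 1, 1, 208, 251, 280, 280, 280, 262, 241, 1, 2, 585, 582]
75 [29, 29, 28, 1, 1, 1, 1, 1, 67, 136, 167, 164, 280, 259, 2, 1,
[... 187 characters left out ...]
 68, 57, 56, 69, 1, 1, 1, 1, 1, 1, 1]
-45 [1, 1, 1, 1, 1, 1, 1, 1, 69, 49, 49, 69, 1, 1, 1, 1, 1, 1, 1]
-75 [1, 1, 1, 1, 1, 1, 1, 1, 68, 37, 37, 68, 1, 1, 1, 99, 101, 1, 1]
-105 [1, 1, 1, 1, 1, 1, 1, 1, 551, 1, 1, 1, 1, 1, 95, 156, 135, 99, 1]
-135 [21, 20, 1, 1, 1, 1, 1, 1, 553, 553, 561, 1, 1, 1, 101, 194, 200, 183, 1]
-165 [53, 21, 1, 1, 1, 1, 1, 1, 525, 557, 493, 46, 1, 1, 88, 103, 198, 203, 2]
-195 [53, 21, 1, 1, 1, 1, 63, 63, 66, 563, 503, 85, 70, 1, 1, 1, 1, 1, 1]
-225 [22, 18, 1, 1, 1, 69, 70, 62, 80, 569, 524, 502, 86, 63, 1, 1, 1, 2, 2]
-255 [20, 1, 1, 1, 1, 1, 2, 73, 84, 567, 554, 512, 88, 76, 1, 1, 1, 2, -4]
-285 [4, 1, 1, 1, 1, 1, 1, 1, 84, 563, 565, 523, 86, 1, 1, 1, 0, -4, -5]
```

```bash
python3 - <<'E'
from h import *
o=telemetry.get_obs();print(o["q"],o["t"])
w=np.load("w1.npy");th=np.deg2rad(15.1);c=np.array([.6183,.1149])
A=np.array([[np.cos(th),np.sin(th)],[-np.sin(th),np.cos(th)]])
b=w.reshape(-1,3).copy();b[:,:2]=(b[:,:2]-c)@A.T
for lo,hi in((.2,.3),(.1,.2)):
    m=(b[:,2]>lo)&(b[:,2]<hi)&(np.hypot(b[:,0]-0,b[:,1])>.06);q=b[m]; d=np.hypot(q[:,0],q[:,1]);i=d.argsort()[:2000:200];print(q[i].round(3).tolist())
E
```

```text
[ 5.79393731e-02  5.21193856e-02  1.61345495e+00 -2.71897393e-06
  1.47599099e+00  1.35649708e+00] 1.85
[[0.004, -0.06, 0.257], [0.004, -0.06, 0.267], [0.008, -0.06, 0.286], [-0.001, -0.061, 0.298], [0.008, 0.061, 0.298], [0.008, 0.062, 0.292], [0.01, 0.062, 0.298], [0.004, -0.063, 0.288], [-0.006, -0.063, 0.299], [0.009, 0.063, 0.299]]
[[0.047, 0.043, 0.199], [0.053, 0.037, 0.179], [0.058, 0.032, 0.102], [0.039, 0.055, 0.139], [0.066, 0.024, 0.113], [0.072, 0.018, 0.181], [0.078, 0.012, 0.164], [0.083, 0.007, 0.184], [0.088, 0.001, 0.155], [0.094, -0.004, 0.191]]
```

```bash
python3 - <<'E'
from h import *
th=np.deg2rad(15.1);c=np.array([.6183,.1149])
A=np.array([[np.cos(th),np.sin(th)],[-np.sin(th),np.cos(th)]])
ims=[]
for n,(l,t) in {"scene":(150,20),"side":(240,70)}.items():
    p,P=grab(n);w=cloud(p,P);b=w.copy();b[...,:2]=(b[...,:2]-c)@A.T
    s=b[...,0]+b[...,1];m=(b[...,2]>.02)&(b[...,2]<.27)&(s>.05)&(s<.3)&(b[...,0]>-.1)&(b[...,1]>-.25)&(b[...,0]<.4)&(b[...,1]<.3)
    for z in(.03,.08,.12,.16,.2,.24):
        k=m&(abs(b[...,2]-z)<.02);
        if k.sum():print(n,z,k.sum(),np.percentile(s[k],[2,10,25,50,75]).round(3))
    ims.append(cv2.resize(p["img"][t:t+150,l:l+200],(800,600))[:, :400] if 0 else cv2.resize(p["img"][t:t+160,l:l+200],(400,320),interpolation=cv2.INTER_CUBIC))
cv2.imwrite("pics/c.png",np.hstack(ims))
E
```

```text
scene 0.03 1216 [0.055 0.082 0.086 0.09  0.094]
scene 0.08 1948 [0.081 0.085 0.087 0.09  0.094]
scene 0.12 1981 [0.082 0.085 0.087 0.09  0.094]
scene 0.16 1975 [0.082 0.085 0.087 0.09  0.093]
scene 0.2 1995 [0.082 0.085 0.087 0.09  0.093]
scene 0.24 1801 [0.082 0.085 0.087 0.09  0.093]
side 0.03 857 [0.058 0.083 0.087 0.09  0.093]
side 0.08 1389 [0.068 0.084 0.087 0.09  0.094]
side 0.12 1344 [0.082 0.085 0.087 0.09  0.093]
side 0.16 1312 [0.082 0.085 0.087 0.09  0.093]
side 0.2 1370 [0.082 0.085 0.087 0.09  0.093]
side 0.24 1397 [0.082 0.085 0.088 0.091 0.095]
```

View pics/c.png

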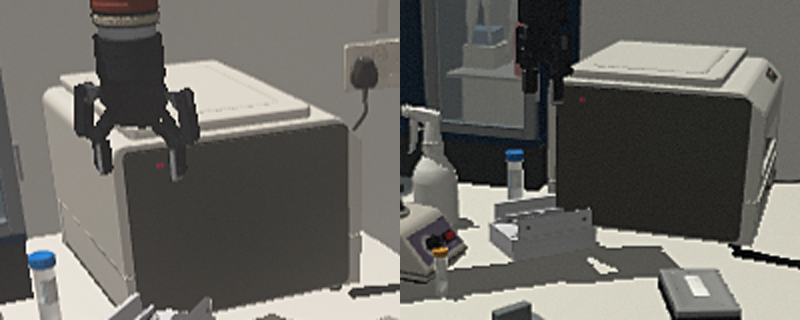

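```bash
python3 - <<'E'
from h import *
th=np.deg2rad(15.1);c=np.array([.6183,.1149])
A=np.array([[np.cos(th),np.sin(th)],[-np.sin(th),np.cos(th)]])
for n in("scene","side"):
    p,P=grab(n);w=cloud(p,P);b=w.copy();b[...,:2]=(b[...,:2]-c)@A.T
    s=b[...,0]+b[...,1];m=(b[...,2]>.09)&(b[...,2]<.25)&(s>.078)&(s<.1)&(b[...,0]<.4)
    q=b[m];x0,x1=np.percentile(q[:,0],[0.5,99.5]);f=np.polyfit(q[:,0],q[:,1],1)
    d=f[1]/np.hypot(1,f[0]);print(n,"line y=",f,"x",x0,x1,"dist from origin",d,"cover corner(55,40) clearance",(f[0]*.055+f[1]-.04)/np.hypot(1,f[0]),"block corner",(f[0]*.075+f[1]-.051)/np.hypot(1,f[0]))
    # left/other side of the machine
    q=b[(b[...,2]>.09)&(b[...,2]<.25)&(b[...,0]>.0)&(b[...,0]<.35)&(b[...,1]>.05)&(b[...,1]<.35)]
    print(len(q),np.percentile(q[:,:2],[1,99],axis=0).round(3).tolist())
    # y-range of seen face, world
    print("world ends",w[m][q is None or 0].round(3), [w[m][i].round(3).tolist() for i in (b[m][:,0].argmin(),b[m][:,0].argmax())])
    # pixels on block corner region at z<.08
    k=b[(b[...,2]>.03)&(b[...,2]<.075)&(b[...,0]>.04)&(b[...,0]<.08)&(b[...,1]>.0)&(b[...,1]<.055)];print("near corner",len(k),k[::max(1,len(k)//8)].round(3).tolist())
E
```

```text
scene line y= [-0.99990098  0.0892895 ] x 0.034704947183338684 0.2816009866994684 dist from origin 0.0631403388968657 cover corner(55,40) clearance -0.004034280086510595 block corner -0.025954275188220095
4871 [[0.002, 0.051], [0.282, 0.346]]
world ends [0.91  0.024 0.25 ] [[0.633, 0.175, 0.172], [0.943, 0.009, 0.211]]
near corner 325 [[0.074, 0.019, 0.074], [0.056, 0.03, 0.072], [0.047, 0.038, 0.068], [0.043, 0.045, 0.063], [0.077, 0.005, 0.051], [0.046, 0.045, 0.051], [0.043, 0.044, 0.046], [0.064, 0.029, 0.033], [0.046, 0.003, 0.036]]
side line y= [-0.99843311  0.08972404] x 0.036894066212000344 0.2845608134904254 dist from origin 0.06349419932935221 cover corner(55,40) clearance -0.0036726080353599176 block corner -0.02558792179434286
1768 [[0.001, 0.051], [0.149, 0.347]]
world ends [-0.207  0.664  0.248] [[-0.21, 0.66, 0.226], [0.947, 0.008, 0.141]]
near corner 151 [[0.043, 0.054, 0.074], [0.069, 0.03, 0.071], [0.071, 0.013, 0.072], [0.042, 0.045, 0.059], [0.05, 0.045, 0.055], [0.056, 0.034, 0.053], [0.066, 0.017, 0.054], [0.076, 0.014, 0.05], [0.06, 0.028, 0.04]]
```

The machine's face crosses the block frame along x+y ≈ 0.09 m. So I will grip with the camera turned to the −x side, keep the cover biased to −y, and slide in from −x. Now moving over to the cover.

>>> apply_moves --pt "0.085 -0.02 0.03 0 -0.12" --pt "0.085 -0.04 0.06 0 -0.24" --pt "0.085 -0.06 0.09 0 -0.36" --pt "0.085 -0.08 0.12 0 -0.48" --pt "0.085 -0.1 0.15 0 -0.6" --pt "0.085 -0.12 0.18 0 -0.72" --pt "0.085 -0.14 0.21 0 -0.84" --pt "0.085 -0.155 0.24 0 -0.96" --pt "0.085 -0.175 0.27 0 -1.08" --pt "0.085 -0.19 0.295 0 -1.2" --pt "0.085 -0.195 0.301 0 -1.32" --pt "0.085 -0.195 0.301 0 -1.44"

```text
t: 3.05
tool_pos: [0.5067, -0.2345, 0.4048]
tool_rot: [2.057, 2.374, -0.001]
contact_force: [0.1, 0.8, 0.4]
opening: 0.0854
grip_force: 0.0
```

>>> apply_moves --pt "0.085 0 0 0 -0.12" --pt "0.085 0 0 0 -0.24" --pt "0.085 0 0 0 -0.36" --pt "0.085 0 0 0.02 -0.48" --pt "0.085 0 0 0.04 -0.6" --pt "0.085 0 0 0.06 -0.72" --pt "0.085 0 0 0.08 -0.84" --pt "0.085 0 0 0.08 -0.96" --pt "0.085 0 0 0.08 -1.08" --pt "0.085 0 0 0.08 -1.2" --pt "0.085 0 0 0.08 -1.32" --pt "0.085 0 0 0.08 -1.44"

```text
t: 4.05
tool_pos: [0.5076, -0.2322, 0.3247]
tool_rot: [-0.024, 3.141, 0.0]
contact_force: [-0.4, -1.1, 0.2]
opening: 0.0852
grip_force: 0.0
```

>>> apply_moves --pt "0.085 0 0 0 -0.12" --pt "0.085 0 0 0 -0.24" --pt "0.085 0 0 0 -0.36" --pt "0.085 0 0 0 -0.46" --pt "0.085 0 0 0 -0.46"

```text
t: 4.47
tool_pos: [0.5076, -0.2322, 0.3248]
tool_rot: [-0.733, 3.055, -0.0]
contact_force: [0.2, -0.5, -0.2]
opening: 0.0853
grip_force: 0.0
```

```bash
python3 - <<'E'
from h import *
p,P=grab("wrist");o=telemetry.get_obs();print(o["tool_pos"],o["t"],o["q"][5],o["contact_force"])
w=cloud(p,P);cv2.imwrite("pics/d.png",p["img"])
T=T_tool(o);print("yaw tool x",np.rad2deg(np.arctan2(T[1,0],T[0,0])))
for r in eyes.outline_of("cover_mid",p)[:2]:
    m=cv2.erode(r["region"].astype(np.uint8),np.ones((3,3)))>0;q=w[m];q=q[~np.isnan(q[:,0])]
    print(r["confidence"],r["box"])
    for lo,hi in((.048,.06),(.014,.025)):
        k=q[(q[:,2]>lo)&(q[:,2]<hi)];print(len(k),np.median(k[:,2]),cv2.minAreaRect((k[:,:2]*1000).astype(np.float32)))
E
```

```text
[ 0.50761335 -0.23218679  0.32475387] 4.5167 -2.6004883364196725 [ 0.23712721  0.04276468 -0.7287118 ]
yaw tool x -153.2211148410846
0.72 [272.2, 122.5, 376.2, 261.5]
1627 0.053765735818025934 ((510.740966796875, -230.00631713867188), (53.860774993896484, 15.95644760131836), 26.613285064697266)
11104 0.020130972739765968 ((510.59368896484375, -230.365478515625), (109.09825134277344, 78.20806884765625), 27.08515167236328)
```

View pics/d.png

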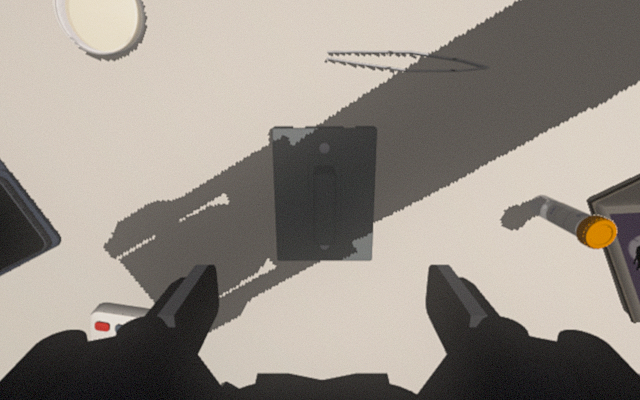

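>>> apply_moves --pt "0.085 -0.002 0 0.03 0" --pt "0.085 -0.0037 0.0004 0.06 0" --pt "0.085 -0.0037 0.0004 0.09 0" --pt "0.085 -0.0037 0.0004 0.115 0" --pt "0.085 -0.0037 0.0004 0.127 0" --pt "0.085 -0.0037 0.0004 0.127 0" --pt "0.01 -0.0037 0.0004 0.127 0" --pt "0.01 -0.0037 0.0004 0.127 0" --pt "0.01 -0.0037 0.0004 0.127 0" --pt "0.01 -0.0037 0.0004 0.127 0" --pt "0.01 -0.0037 0.0004 0.127 0" --pt "0.01 -0.0037 0.0004 0.127 0" --newtons 80

```text
t: 5.57
tool_pos: [0.5112, -0.2304, 0.1991]
tool_rot: [-0.73, 3.054, -0.001]
contact_force: [2.0, 0.1, -2.4]
opening: 0.0146
grip_force: 79.8
```

>>> apply_moves --pt "0.01 0 0 -0.01 0" --pt "0.01 0 0 -0.04 0" --pt "0.01 0 0 -0.07 0" --pt "0.01 0 0 -0.1 0" --pt "0.01 0 0 -0.125 0" --pt "0.01 0 0 -0.135 0" --pt "0.01 0 0 -0.135 0"

```text
t: 6.15
tool_pos: [0.5114, -0.2305, 0.3362]
tool_rot: [-0.729, 3.051, -0.007]
contact_force: [0.8, -1.2, -1.8]
opening: 0.0147
grip_force: 80.0
```

>>> apply_moves --pt "0.01 -0.01 0.012 0 0" --pt "0.01 -0.03 0.035 0 0.02" --pt "0.01 -0.055 0.064 0 0.04" --pt "0.01 -0.08 0.093 0 0.07" --pt "0.01 -0.105 0.122 0 0.1" --pt "0.01 -0.13 0.151 0 0.13" --pt "0.01 -0.155 0.18 0 0.16" --pt "0.01 -0.18 0.21 0 0.18" --pt "0.01 -0.205 0.239 0 0.204" --pt "0.01 -0.22 0.256 0 0.204" --pt "0.01 -0.2264 0.2635 0 0.204" --pt "0.01 -0.2264 0.2635 0 0.204"

```text
t: 7.15
tool_pos: [0.593, 0.109, 0.33]
tool_rot: [0.42, -3.109, -0.001]
contact_force: [-0.9, -0.1, -2.5]
opening: 0.0149
grip_force: 79.8
```

```bash
cat > m.py <<'E'
from h import *
th=np.deg2rad(15.1);c=np.array([.6183,.1149])
A=np.array([[np.cos(th),np.sin(th)],[-np.sin(th),np.cos(th)]])
o=telemetry.get_obs();T=T_tool(o);print("t",o["t"],"tool",o["tool_pos"].round(4),"blk",(A@(o["tool_pos"][:2]-c)).round(4),"yaw",np.rad2deg(np.arctan2(-T[1,0],-T[0,0])).round(2),"F",o["contact_force"].round(1),"M",o["wrist_torque"].round(2),"grip",o["opening"],o["grip_force"])
for n in("scene","side"):
    p,P=grab(n);w=cloud(p,P)
    r=eyes.outline_of("cover_mid",p)
    if not r: print(n,"none");continue
    m=cv2.erode(r[0]["region"].astype(np.uint8),np.ones((3,3)))>0;q=w[m].copy();q=q[~np.isnan(q[:,0])];q[:,:2]=(q[:,:2]-c)@A.T
    q=q[(q[:,2]<o["tool_pos"][2]-.12)]
    print(n,round(r[0]["confidence"],2),r[0]["box"],"blk pct",np.percentile(q,[1,5,95,99],axis=0).round(3).tolist())
    h=q[q[:,2]>np.percentile(q[:,2],5)];t=o["tool_pos"][2]-.1991+.02
    k=q[abs(q[:,2]-t)<.004]
    if len(k)>20: print(" body top",len(k),np.median(k[:,2]).round(4),cv2.minAreaRect((k[:,:2]*1000).astype(np.float32)))
    np.save(n+"_q.npy",q);cv2.imwrite("pics/_%s.png"%n,p["img"])
E
python3 m.py
```

```text
t 7.15 tool [0.593 0.109 0.33 ] blk [-0.026   0.0009] yaw 15.37 F [-0.9 -0.1 -2.5] M [-0.05  0.01  0.03] grip 0.014852402627476348 79.78859424591064
scene 0.93 [192.3, 133.9, 242.9, 169.1] blk pct [[-0.085, -0.04, 0.133], [-0.084, -0.039, 0.136], [0.008, 0.034, 0.173], [0.017, 0.038, 0.183]]
 body top 420 0.1504 ((-33.3529052734375, -0.7280616760253906), (103.84588623046875, 78.0126953125), 0.1245623305439949)
side 0.71 [287.1, 137.5, 329.1, 160.4] blk pct [[-0.082, -0.048, 0.134], [-0.081, -0.045, 0.136], [0.019, 0.006, 0.17], [0.024, 0.021, 0.179]]
 body top 182 0.1504 ((-28.86432647705078, -9.087512969970703), (106.20732879638672, 77.97265625), 1.6690784692764282)
```

>>> apply_moves --pt "0.01 0 -0.0025 0.01 0.005" --pt "0.01 0 -0.0025 0.025 0.005" --pt "0.01 0 -0.0025 0.04 0.005" --pt "0.01 0 -0.0025 0.05 0.005" --pt "0.01 0 -0.0025 0.056 0.005" --pt "0.01 0 -0.0025 0.062 0.005" --pt "0.01 0 -0.0025 0.068 0.005" --pt "0.01 0 -0.0025 0.068 0.005" --pt "0.01 0 -0.0025 0.068 0.005"

```text
t: 8.1
tool_pos: [0.5949, 0.1047, 0.2668]
tool_rot: [-0.407, 3.113, -0.001]
contact_force: [-3.6, -0.3, 4.8]
opening: 0.0148
grip_force: 80.9
```

```bash
python3 m.py; python3 -c "
import cv2,numpy as np
a=cv2.imread('pics/_scene.png')[120:230,160:290];b=cv2.imread('pics/_side.png')[120:230,250:380]
cv2.imwrite('pics/e.png',cv2.resize(np.hstack([a,b]),(780,330),interpolation=cv2.INTER_CUBIC))"
```

```text
t 8.1 tool [0.5949 0.1047 0.2668] blk [-0.0253 -0.0037] yaw 14.9 F [-3.6 -0.3  4.8] M [-0.37  0.58 -0.07] grip 0.014774876949041055 80.92277884483337
scene 0.56 [200.4, 155.2, 247.1, 192.3] blk pct [[-0.084, -0.045, 0.07], [-0.082, -0.044, 0.073], [0.013, 0.028, 0.113], [0.022, 0.033, 0.121]]
 body top 439 0.0872 ((-30.41485595703125, -5.421138763427734), (108.19010925292969, 80.33053588867188), 0.8109926581382751)
side 0.97 [285.7, 159.0, 325.8, 180.7] blk pct [[-0.079, -0.05, 0.071], [-0.078, -0.048, 0.073], [0.016, 0.002, 0.105], [0.02, 0.016, 0.115]]
 body top 181 0.0866 ((-29.019948959350586, -13.303047180175781), (75.72439575195312, 101.62129211425781), 88.0238037109375)
```

View pics/e.png

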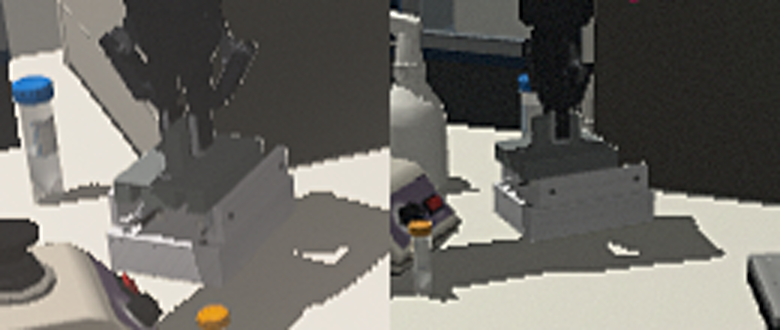

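The cover is resting on the −y cheek top: the underside is at 67.7 mm and the force is 5 N. I'll lift it slightly, shift +y and lower again.

>>> apply_moves --pt "0.01 0 0 -0.006 -0.004" --pt "0.01 0 0.002 -0.011 -0.004" --pt "0.01 0 0.0035 -0.012 -0.004" --pt "0.01 0 0.0035 -0.012 -0.004" --pt "0.01 0 0.0035 -0.012 -0.004" --pt "0.01 0 0.0035 -0.012 -0.004"

```text
t: 8.8
tool_pos: [0.5931, 0.1083, 0.2762]
tool_rot: [0.414, -3.114, -0.0]
contact_force: [0.2, -0.6, -2.9]
opening: 0.0144
grip_force: 79.8
```

```bash
python3 m.py
```

```text
t 8.8 tool [0.5931 0.1083 0.2762] blk [-0.0261  0.0002] yaw 15.14 F [ 0.2 -0.6 -2.9] M [ 0.04 -0.07  0.  ] grip 0.014416583446483012 79.80966210365295
scene 0.59 [196.5, 154.8, 245.4, 189.6] blk pct [[-0.086, -0.041, 0.079], [-0.084, -0.04, 0.082], [0.006, 0.031, 0.121], [0.017, 0.036, 0.13]]
 body top 442 0.0966 ((-31.540729522705078, -1.3360824584960938), (78.95889282226562, 108.5016098022461), 89.80502319335938)
side 0.8 [286.5, 153.7, 327.2, 176.0] blk pct [[-0.081, -0.046, 0.079], [-0.079, -0.044, 0.082], [0.019, 0.021, 0.118], [0.025, 0.029, 0.127]]
 body top 211 0.0958 ((-26.235336303710938, -5.609737396240234), (109.63552856445312, 82.38671112060547), 2.1091556549072266)
```

>>> apply_moves --pt "0.01 0 0.0005 0.004 0" --pt "0.01 0 0.0005 0.007 0" --pt "0.01 0 0.0005 0.01 0" --pt "0.01 0 0.0005 0.013 0" --pt "0.01 0 0.0005 0.0155 0" --pt "0.01 0 0.0005 0.0155 0" --pt "0.01 0 0.0005 0.0155 0"

```text
t: 9.58
tool_pos: [0.593, 0.1087, 0.2608]
tool_rot: [0.414, -3.114, -0.0]
contact_force: [-0.1, 0.1, -2.7]
opening: 0.015
grip_force: 79.8
```

>>> apply_moves --pt "0.01 0 0 0.002 0" --pt "0.01 0 0 0.0035 0" --pt "0.01 0 0 0.0045 0" --pt "0.01 0 0 0.005 0" --pt "0.01 0 0 0.005 0" --pt "0.01 0 0 0.005 0"

```text
t: 10.08
tool_pos: [0.5932, 0.1087, 0.2569]
tool_rot: [-0.414, 3.114, -0.0]
contact_force: [-2.7, -1.0, 3.0]
opening: 0.0152
grip_force: 80.6
```

>>> apply_moves --pt "0.01 -0.004 0 0 0" --pt "0.01 -0.008 0 0 0" --pt "0.01 -0.012 0 0 0" --pt "0.01 -0.015 0 0 0" --pt "0.01 -0.017 0 0 0" --pt "0.01 -0.019 0 0 0" --pt "0.01 -0.019 0 0 0"

```text
t: 10.67
tool_pos: [0.6121, 0.1138, 0.2562]
tool_rot: [-0.413, 3.112, 0.0]
contact_force: [1.3, 0.6, -1.7]
opening: 0.0146
grip_force: 80.4
```

```bash
python3 m.py
```

```text
t 10.6667 tool [0.6121 0.1138 0.2562] blk [-0.0063  0.0005] yaw 15.13 F [ 1.3  0.6 -1.7] M [ 0.04 -0.21  0.02] grip 0.014596546880336176 80.3528881072998
scene 0.89 [201.6, 157.4, 249.3, 195.9] blk pct [[-0.066, -0.04, 0.059], [-0.063, -0.039, 0.062], [0.028, 0.031, 0.103], [0.038, 0.035, 0.111]]
 body top 415 0.0766 ((-12.923835754394531, -2.918212890625), (77.02725982666016, 109.73609161376953), 89.64839935302734)
side 0.65 [292.0, 160.4, 329.6, 180.9] blk pct [[-0.061, -0.044, 0.063], [-0.059, -0.043, 0.068], [0.035, 0.021, 0.098], [0.041, 0.027, 0.105]]
 body top 187 0.0756 ((-9.195362091064453, -9.205146789550781), (104.19734954833984, 74.07874298095703), 0.05198884382843971)
```

>>> apply_moves --pt "0.01 0 0 0.001 0" --pt "0.01 0 0 0.002 0" --pt "0.01 0 0 0.002 0"

```text
t: 11.12
tool_pos: [0.6122, 0.1138, 0.2553]
tool_rot: [-0.413, 3.111, 0.0]
contact_force: [2.4, 0.7, 2.6]
opening: 0.0146
grip_force: 80.6
```

>>> apply_moves --pt "0.01 -0.001 0 0 0" --pt "0.01 -0.001 0 0 0" --pt "0.01 -0.002 0 0 0" --pt "0.01 -0.002 0 0 0" --pt "0.01 -0.003 0 0 0" --pt "0.01 -0.003 0 0 0"

```text
t: 11.62
tool_pos: [0.6141, 0.1144, 0.2533]
tool_rot: [0.414, -3.112, -0.0]
contact_force: [4.0, 0.5, -1.5]
opening: 0.0149
grip_force: 80.1
```

>>> apply_moves --pt "0.01 0 0 0.001 0" --pt "0.01 0 0 0.002 0" --pt "0.01 0 0 0.003 0" --pt "0.01 0 0 0.003 0"

```text
t: 11.95
tool_pos: [0.6141, 0.1144, 0.2505]
tool_rot: [0.414, -3.113, -0.0]
contact_force: [2.9, 1.3, -3.1]
opening: 0.0147
grip_force: 80.1
```

```bash
python3 m.py
```

```text
t 11.95 tool [0.6141 0.1144 0.2505] blk [-0.0042  0.0007] yaw 15.14 F [ 2.9  1.3 -3.1] M [ 0.12 -0.48  0.08] grip 0.014706677059375632 80.10222315788269
scene 0.96 [203.5, 161.7, 249.1, 192.0] blk pct [[-0.063, -0.039, 0.055], [-0.062, -0.037, 0.059], [0.028, 0.03, 0.094], [0.038, 0.034, 0.104]]
 body top 410 0.071 ((-9.847183227539062, -1.8521957397460938), (108.71528625488281, 75.95773315429688), 0.7193691730499268)
side 0.74 [288.1, 163.3, 329.8, 182.7] blk pct [[-0.059, -0.042, 0.059], [-0.058, -0.04, 0.064], [0.035, 0.019, 0.087], [0.041, 0.027, 0.099]]
 body top 168 0.0704 ((-10.018684387207031, -13.240737915039062), (69.5984115600586, 107.17222595214844), 78.73090362548828)
```

>>> apply_moves --pt "0.01 -0.0005 0 0.001 0" --pt "0.01 -0.001 0 0.002 0" --pt "0.01 -0.001 0 0.003 0" --pt "0.01 -0.001 0 0.0045 0" --pt "0.01 -0.001 0 0.006 0" --pt "0.01 -0.001 0 0.0075 0" --pt "0.01 -0.001 0 0.0075 0" --pt "0.01 -0.001 0 0.0075 0"

```text
t: 12.82
tool_pos: [0.6153, 0.1147, 0.2444]
tool_rot: [0.414, -3.114, 0.0]
contact_force: [-4.5, -1.8, 5.5]
opening: 0.0147
grip_force: 80.8
```

>>> apply_moves --pt "0.01 0.0004 0 0.001 0" --pt "0.01 0.0004 0 0.002 0" --pt "0.01 0.0004 0 0.003 0" --pt "0.01 0.0004 0 0.003 0" --pt "0.01 0.0004 0 0.003 0"

```text
t: 13.23
tool_pos: [0.6152, 0.1147, 0.243]
tool_rot: [0.414, -3.114, 0.0]
contact_force: [-8.5, -0.1, 12.2]
opening: 0.0147
grip_force: 82.1
```

```bash
python3 m.py
```

```text
t 13.2333 tool [0.6152 0.1147 0.243 ] blk [-0.003   0.0006] yaw 15.15 F [-8.5 -0.1 12.2] M [-0.14  1.27  0.01] grip 0.01474581723555865 82.11737036705017
scene 0.55 [204.4, 161.5, 247.1, 198.3] blk pct [[-0.063, -0.034, 0.045], [-0.061, -0.031, 0.05], [0.022, 0.031, 0.091], [0.037, 0.035, 0.098]]
 body top 353 0.0635 ((-10.080913543701172, 0.7073631286621094), (108.09642791748047, 73.04918670654297), 0.24553124606609344)
side 0.78 [289.3, 165.4, 329.5, 183.8] blk pct [[-0.058, -0.028, 0.049], [-0.057, -0.023, 0.055], [0.033, 0.025, 0.087], [0.041, 0.031, 0.092]]
 body top 114 0.063 ((-7.504875183105469, 2.5903892517089844), (63.85213088989258, 101.45590209960938), 88.05316162109375)
```

>>> apply_moves --pt "0.01 0.0005 0 0.001 0" --pt "0.01 0.001 0 0.002 0" --pt "0.01 0.001 0 0.0025 0" --pt "0.01 0.001 0 0.0025 0" --pt "0.01 0.001 0 0.0025 0" --pt "0.01 0.001 0 0.0025 0"

```text
t: 13.93
tool_pos: [0.6149, 0.1146, 0.243]
tool_rot: [-0.414, 3.112, 0.0]
contact_force: [-12.1, -1.3, 20.2]
opening: 0.0143
grip_force: 83.3
```

```bash
python3 m.py; python3 -c "
import cv2,numpy as np
a=cv2.imread('pics/_scene.png')[120:230,160:290];b=cv2.imread('pics/_side.png')[120:230,250:380]
cv2.imwrite('pics/f.png',cv2.resize(np.hstack([a,b]),(780,330),interpolation=cv2.INTER_CUBIC))"
```

```text
t 13.9333 tool [0.6149 0.1146 0.243 ] blk [-0.0033  0.0006] yaw 15.15 F [-12.1  -1.3  20.2] M [-0.08  1.86  0.02] grip 0.014294873785727372 83.30798149108887
scene 0.73 [204.2, 159.3, 246.6, 196.5] blk pct [[-0.063, -0.034, 0.046], [-0.061, -0.032, 0.051], [0.027, 0.031, 0.092], [0.042, 0.036, 0.098]]
 body top 363 0.0635 ((-8.984977722167969, 0.3768806457519531), (72.52975463867188, 110.41484069824219), 89.23807525634766)
side 0.84 [291.4, 166.0, 325.8, 181.6] blk pct [[-0.058, -0.027, 0.051], [-0.056, -0.023, 0.056], [0.03, 0.025, 0.087], [0.039, 0.034, 0.094]]
 body top 126 0.063 ((-8.481212615966797, 3.4339981079101562), (67.37963104248047, 98.28263092041016), 86.20259857177734)
```

View pics/f.png

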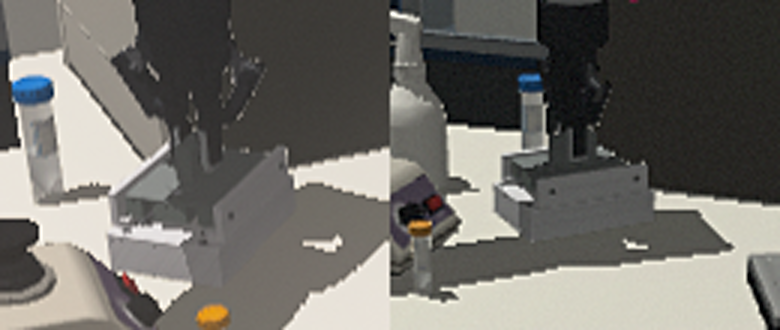

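```bash
python3 - <<'E'
import numpy as np
for n in("scene","side"):
    q=np.load(n+"_q.npy")
    k=q[(abs(q[:,2]-.064)<.006)&(abs(q[:,1])>.011)&(abs(q[:,1])<.036)&(q[:,0]>-.06)]
    for _ in range(4):
        a=np.c_[k[:,:2],np.ones(len(k))];f=np.linalg.lstsq(a,k[:,2],rcond=None)[0];r=k[:,2]-a@f;k=k[abs(r)<max(.0008,2*r.std())]
    print(n,len(k),f.round(4),[(f[0]*x+f[2]).round(4) for x in(-.055,0,.055)],k[:,0].min(),k[:,0].max())
E
```

```text
scene 244 [0.006  0.0019 0.0636] [np.float64(0.0633), np.float64(0.0636), np.float64(0.064)] -0.05979562318066637 0.04588537029077936
side 70 [ 0.0068 -0.0137  0.0627] [np.float64(0.0623), np.float64(0.0627), np.float64(0.0631)] -0.05697041054841583 0.04204224968135461
```

The cover is level, with its body top at about 64 mm, and it has stalled against the ledges under roughly 23 N. That is fully home, so I'm handing in.

```bash
python3 -c "
from station import ctrl; print(ctrl.finish_job())"
```

```text
the job is handed in; nothing more can be done
None
```

The cover is on the pin and measured fully home, level and stopped against the ledges. I handed the job in at about 14 s, still gripping it and pressing down with roughly 23 N; on the first lowering it briefly touched one cheek at about 5 N.

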